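# Balance the sample flasks for the centrifuge and record it

## Robot

A 6-joint arm with a two-finger parallel gripper is mounted at the origin on the work surface. World frame = base frame: x ahead of the robot, y to its left, z up, the work surface at z = 0. Lengths are in m, angles in rad, forces in N, time in s.
With the tool pointing down it reaches from about 0.3 to 0.775 m from the base axis. Payload 14.6 kg.
Tool frame: the origin (TCP) lies at the centre of the arm's flange, where the gripper is bolted on; the fingertips stand 199 mm ahead of it and the grasp point (between the pads) lies 180 mm ahead of it; z points along the fingers, y is the line along which they close (so a half turn about z gives the same grasp; the last joint's range is limited). The gripper opens to 94 mm and grips with 3 to 60 N. Pads are 16 mm wide; open, the fingers measure 119 mm over their backs; the gripper's body (75 mm by 177 mm) begins 78 mm behind the grasp point.
Start: joints at [-1.287, 0.3, 1.521, -0, 1.321, -0.067], TCP at [0.189, -0.516, 0.405] pointing down, gripper open.
Joint ranges: [-3.03, 3.03], [-0.79, 2.21], [0.23, 2.52], [-1.04, 4.18], [0, 3.07], [-2.55, 2.55]. Speed limits (rad/s): [2.22, 2.22, 2.57, 3.14, 3.14, 3.14].

## Interface

Orientations are given as [roll, pitch, yaw] about the fixed x, y, z axes, in that order (R = Rz(yaw) Ry(pitch) Rx(roll)).
In Python, from station import ctrl gives the robot as it stands. The module is installed in compiled form; this text tells all that it offers.
- The arm moves only by the tool servo_tool, never from a script. Its argument "motion" is a list of rows, each a list of 5 numbers: the closure, from 0 (fully open) to 1 (shut), then the shift along the world's x, y, z in cm, then the turn about the world's z in degrees. A call has 1 to 20 rows; each row is the pose to reach, as a shift and turn from the pose commanded when the call began; what a row does not reach only later rows make up. A row lasts 1/8 s, in which the tool goes at most 62.5 mm and 10.7 degrees, less where a joint would pass 70% of its speed; a pose out of reach is approached as far as the arm can. A call with a gripper value outside its range is refused whole. The fingers move at their own pace and stop on an object; "squeeze" is the grip in N (left out, the last holds). Time passes only in rows, so rows that repeat a pose let the fingers close. It gives the time, the measured TCP pose, the force, the opening and the grip force at its end, in the units of the state.
- ctrl.get_obs(): the state, without advancing time (a new reading comes with each control period).
- ctrl.camera(name): name is "scene" or "top" or "wrist"; returns a dict with "image" (384x512x3 uint8, red, green, blue), "fx", "fy", "cx", "cy" (pixels), "camera_from_world" (4x4, takes a point from world to camera coordinates); the wrist camera has in their place "hand_eye" (4x4, takes a point from camera to tool coordinates, whose origin is the TCP and whose axes are the flange's). Camera axes: x right, y up, looking along -z (the intrinsics and any distortion apply to the point x, -y, -z); pixel columns grow to the right and rows downward; lengths in m; the calibration is good to about 2 mm. A picture is of the moment at which its call begins: read the wrist's pose just before it. There is no depth.
- ctrl.hand_in(): hands the job in; it is judged then, once.
The state is a dict: "time_s": time; "qpos": joint angles; "joint_vel": joint speeds; "tau": joint torques, N m; "ee_pos": TCP position; "eef_rot": TCP orientation; "force": force on the tool from outside, world axes, zero at the start; "moment": the same for the moment, N m; "grip_width": finger opening in m; "grip_force": force on a finger pad.
Only numpy, scipy, OpenCV 4.12 (cv2) and the standard library are available. Lean on these libraries where they do the work, as an engineer would, in place of code of your own. Each camera call takes 0.05 s, during which the arm holds its last target. There are 200 camera calls.

## Task

Load every flask that waits on the cooling block into the balance's pans and move flasks across from the overloaded pan until all flasks, full-size and half-size, lie at the bottom of the pockets, one to a pocket and none propped on a rib, and the two pans hang level. Once they hang level by themselves, press the recorder's hinged black plate down until it lies flat, keep it there for about a second, then let it spring back. Leave the tube rack, the bottle and the tip box where they are.

Things in the scene. Friction and masses are not known exactly. Their poses are not given: they have to be found in the camera images.
- flask1: Flat white plastic sample flask lying flat, 92 mm long, 40 wide, 34 thick, 120 g (+-3 %): a 72 mm rectangular body and a 20 mm long, 24 mm thick round cap at its own +x end. Origin: middle of length, width and thickness (middle of the body, good to grip across the 40 mm, is 10 mm towards -x). z up as it lies. Starts in the right-hand pan.
- flask2: Flat white plastic sample flask lying flat, 92 mm long, 40 wide, 34 thick, 120 g (+-3 %): a 72 mm rectangular body and a 20 mm long, 24 mm thick round cap at its own +x end. Origin: middle of length, width and thickness (middle of the body, good to grip across the 40 mm, is 10 mm towards -x). z up as it lies. Starts in the right-hand pan.
- flask3: Flat white plastic sample flask lying flat, 92 mm long, 40 wide, 34 thick, 120 g (+-3 %): a 72 mm rectangular body and a 20 mm long, 24 mm thick round cap at its own +x end. Origin: middle of length, width and thickness (middle of the body, good to grip across the 40 mm, is 10 mm towards -x). z up as it lies. Starts in the right-hand pan.
- flask4: Flat white plastic sample flask lying flat, 92 mm long, 40 wide, 34 thick, 120 g (+-3 %): a 72 mm rectangular body and a 20 mm long, 24 mm thick round cap at its own +x end. Origin: middle of length, width and thickness (middle of the body, good to grip across the 40 mm, is 10 mm towards -x). z up as it lies. Starts in the right-hand pan.
- flask5: Flat white plastic sample flask lying flat, 92 mm long, 40 wide, 34 thick, 120 g (+-3 %): a 72 mm rectangular body and a 20 mm long, 24 mm thick round cap at its own +x end. Origin: middle of length, width and thickness (middle of the body, good to grip across the 40 mm, is 10 mm towards -x). z up as it lies. If present, starts on the cooling block; may be absent.
- flask6: Flat white plastic sample flask lying flat, 92 mm long, 40 wide, 34 thick, 120 g (+-3 %): a 72 mm rectangular body and a 20 mm long, 24 mm thick round cap at its own +x end. Origin: middle of length, width and thickness (middle of the body, good to grip across the 40 mm, is 10 mm towards -x). z up as it lies. If present, starts on the cooling block; may be absent.
- half1: Half-size balancing flask lying flat, same make but 56 mm long, 40 wide, 34 thick, 60 g (+-3 %): a 36 mm rectangular body and a 20 mm long, 24 mm thick cap at its own +x end. Origin: middle of length, width and thickness (middle of the body is 10 mm towards -x). z up as it lies. Starts on the cooling block.
- half2: Half-size balancing flask lying flat, same make but 56 mm long, 40 wide, 34 thick, 60 g (+-3 %): a 36 mm rectangular body and a 20 mm long, 24 mm thick cap at its own +x end. Origin: middle of length, width and thickness (middle of the body is 10 mm towards -x). z up as it lies. Starts on the cooling block.
- pan_l (a joint): Height of the left (+y) pan above its level position, m: 0 level, -0.015 lower stop, +0.015 upper stop. The pans stay horizontal, one rises as the other sinks; the heavier side sinks about 1 mm per 10 g of difference, wherever on the pan the load lies. A push of a few N moves a pan to its stop.
- pan_l_mid (a point): Centre of the left (+y) pan at floor height (74 mm above the bench when level); moves with the pan. Axes: those of the balance, z up. The pan has 2 x 2 pockets, centres 56 mm either way along x and 36 mm either way along y from this point, each 106 mm (x) by 54 mm (y), for one flask lying along x, cap either way.
- pan_r (a joint): Height of the right (-y) pan above its level position, m: 0 level, -0.015 lower stop, +0.015 upper stop. The pans stay horizontal, one rises as the other sinks; the heavier side sinks about 1 mm per 10 g of difference, wherever on the pan the load lies. A push of a few N moves a pan to its stop.
- pan_r_mid (a point): Centre of the right (-y) pan at floor height (74 mm above the bench when level); moves with the pan. Axes: those of the balance, z up. The pan has 2 x 2 pockets, centres 56 mm either way along x and 36 mm either way along y from this point, each 106 mm (x) by 54 mm (y), for one flask lying along x, cap either way.
- balance: White two-pan balance fixed to the bench, 270 mm wide; over both pans 226 (x) by 298 (y) mm. Each steel pan is a tray 226 by 134 mm with outer walls and ribs 10 mm above its floor that form its 2 x 2 pockets (rib between pockets side by side in y: 18 mm thick, in x: 6 mm). A pointer on a scale, 110 mm high, at its far side. Origin: centre, at bench height.
- block: Aluminium cooling block fixed to the bench just left (+y) of the balance, 270 (x) by 240 (y) mm, flat top 64 mm above the bench with a rim 8 mm high, 4 mm thick. Flasks wait on it. Origin: centre of its underside.
- recorder: Grey recorder box fixed to the bench right (-y) of the balance, 130 (x) by 90 (y) by 36 mm, carrying the hinged black record plate. Origin: centre of its underside.
- plate (a joint): Angle of the record plate, rad: 0 raised (as the spring holds it, sloping up towards the box's -x end), 0.32 pressed fully down, lying level on a stop. Hinged at the box's +x end, plate 100 mm long, 74 wide, 6 thick; near its free end it takes 2 N to start and about 7 N to lie level. It springs back when let go.
- plate_press (a point): Rubber press spot on the record plate's top face, 83 mm from the hinge near the free end; moves with the plate (down 26 mm in all, to 44 mm above the bench).
- tuberack: Bystander: yellow tube rack, 75 by 200 mm, 85 mm high with its tubes. Leave it.
- reagent: Bystander: white bottle with a red cap, 68 mm across, 150 mm tall. Leave it.
- tipbox: Bystander: blue tip box, 120 by 85 by 55 mm. Leave it.

How it is judged:
On the way, in this order (a step that is already met when the one before it is completed fails the run):
1. every flask present lies at the bottom of a pocket of one of the pans and the pans hang level (within 4 mm), still, plate not pressed (((horizontal distance between flask1 and pan_l_mid below 0.1 m and z of flask1 in the frame of pan_l_mid between 0.012 and 0.024 m) or (horizontal distance between flask1 and pan_r_mid below 0.1 m and z of flask1 in the frame of pan_r_mid between 0.012 and 0.024 m)) and (angle between the z axis of flask1 and the z axis of pan_l_mid, either way round below 0.12 rad or angle between the y axis of flask1 and the z axis of pan_l_mid, either way round below 0.12 rad) and ((horizontal distance between flask2 and pan_l_mid below 0.1 m and z of flask2 in the frame of pan_l_mid between 0.012 and 0.024 m) or (horizontal distance between flask2 and pan_r_mid below 0.1 m and z of flask2 in the frame of pan_r_mid between 0.012 and 0.024 m)) and (angle between the z axis of flask2 and the z axis of pan_l_mid, either way round below 0.12 rad or angle between the y axis of flask2 and the z axis of pan_l_mid, either way round below 0.12 rad) and ((horizontal distance between flask3 and pan_l_mid below 0.1 m and z of flask3 in the frame of pan_l_mid between 0.012 and 0.024 m) or (horizontal distance between flask3 and pan_r_mid below 0.1 m and z of flask3 in the frame of pan_r_mid between 0.012 and 0.024 m)) and (angle between the z axis of flask3 and the z axis of pan_l_mid, either way round below 0.12 rad or angle between the y axis of flask3 and the z axis of pan_l_mid, either way round below 0.12 rad) and ((horizontal distance between flask4 and pan_l_mid below 0.1 m and z of flask4 in the frame of pan_l_mid between 0.012 and 0.024 m) or (horizontal distance between flask4 and pan_r_mid below 0.1 m and z of flask4 in the frame of pan_r_mid between 0.012 and 0.024 m)) and (angle between the z axis of flask4 and the z axis of pan_l_mid, either way round below 0.12 rad or angle between the y axis of flask4 and the z axis of pan_l_mid, either way round below 0.12 rad) and ((horizontal distance between flask5 and pan_l_mid below 0.1 m and z of flask5 in the frame of pan_l_mid between 0.012 and 0.024 m) or (horizontal distance between flask5 and pan_r_mid below 0.1 m and z of flask5 in the frame of pan_r_mid between 0.012 and 0.024 m)) and (angle between the z axis of flask5 and the z axis of pan_l_mid, either way round below 0.12 rad or angle between the y axis of flask5 and the z axis of pan_l_mid, either way round below 0.12 rad) and ((horizontal distance between flask6 and pan_l_mid below 0.1 m and z of flask6 in the frame of pan_l_mid between 0.012 and 0.024 m) or (horizontal distance between flask6 and pan_r_mid below 0.1 m and z of flask6 in the frame of pan_r_mid between 0.012 and 0.024 m)) and (angle between the z axis of flask6 and the z axis of pan_l_mid, either way round below 0.12 rad or angle between the y axis of flask6 and the z axis of pan_l_mid, either way round below 0.12 rad) and ((horizontal distance between half1 and pan_l_mid below 0.1 m and z of half1 in the frame of pan_l_mid between 0.012 and 0.024 m) or (horizontal distance between half1 and pan_r_mid below 0.1 m and z of half1 in the frame of pan_r_mid between 0.012 and 0.024 m)) and (angle between the z axis of half1 and the z axis of pan_l_mid, either way round below 0.12 rad or angle between the y axis of half1 and the z axis of pan_l_mid, either way round below 0.12 rad) and ((horizontal distance between half2 and pan_l_mid below 0.1 m and z of half2 in the frame of pan_l_mid between 0.012 and 0.024 m) or (horizontal distance between half2 and pan_r_mid below 0.1 m and z of half2 in the frame of pan_r_mid between 0.012 and 0.024 m)) and (angle between the z axis of half2 and the z axis of pan_l_mid, either way round below 0.12 rad or angle between the y axis of half2 and the z axis of pan_l_mid, either way round below 0.12 rad) and value of joint pan_l between -0.004 and 0.004 m and velocity of joint pan_l between -0.004 and 0.004 m/s and linear speed of each of flask1, flask2, flask3, flask4, flask5, flask6, half1, half2 below 0.03 m/s and value of joint plate below 0.05 rad), for 0.5 s.
2. with the flasks still so, the record plate is pressed down level (0.28 rad or more) for 0.3 s (((horizontal distance between flask1 and pan_l_mid below 0.1 m and z of flask1 in the frame of pan_l_mid between 0.012 and 0.024 m) or (horizontal distance between flask1 and pan_r_mid below 0.1 m and z of flask1 in the frame of pan_r_mid between 0.012 and 0.024 m)) and (angle between the z axis of flask1 and the z axis of pan_l_mid, either way round below 0.12 rad or angle between the y axis of flask1 and the z axis of pan_l_mid, either way round below 0.12 rad) and ((horizontal distance between flask2 and pan_l_mid below 0.1 m and z of flask2 in the frame of pan_l_mid between 0.012 and 0.024 m) or (horizontal distance between flask2 and pan_r_mid below 0.1 m and z of flask2 in the frame of pan_r_mid between 0.012 and 0.024 m)) and (angle between the z axis of flask2 and the z axis of pan_l_mid, either way round below 0.12 rad or angle between the y axis of flask2 and the z axis of pan_l_mid, either way round below 0.12 rad) and ((horizontal distance between flask3 and pan_l_mid below 0.1 m and z of flask3 in the frame of pan_l_mid between 0.012 and 0.024 m) or (horizontal distance between flask3 and pan_r_mid below 0.1 m and z of flask3 in the frame of pan_r_mid between 0.012 and 0.024 m)) and (angle between the z axis of flask3 and the z axis of pan_l_mid, either way round below 0.12 rad or angle between the y axis of flask3 and the z axis of pan_l_mid, either way round below 0.12 rad) and ((horizontal distance between flask4 and pan_l_mid below 0.1 m and z of flask4 in the frame of pan_l_mid between 0.012 and 0.024 m) or (horizontal distance between flask4 and pan_r_mid below 0.1 m and z of flask4 in the frame of pan_r_mid between 0.012 and 0.024 m)) and (angle between the z axis of flask4 and the z axis of pan_l_mid, either way round below 0.12 rad or angle between the y axis of flask4 and the z axis of pan_l_mid, either way round below 0.12 rad) and ((horizontal distance between flask5 and pan_l_mid below 0.1 m and z of flask5 in the frame of pan_l_mid between 0.012 and 0.024 m) or (horizontal distance between flask5 and pan_r_mid below 0.1 m and z of flask5 in the frame of pan_r_mid between 0.012 and 0.024 m)) and (angle between the z axis of flask5 and the z axis of pan_l_mid, either way round below 0.12 rad or angle between the y axis of flask5 and the z axis of pan_l_mid, either way round below 0.12 rad) and ((horizontal distance between flask6 and pan_l_mid below 0.1 m and z of flask6 in the frame of pan_l_mid between 0.012 and 0.024 m) or (horizontal distance between flask6 and pan_r_mid below 0.1 m and z of flask6 in the frame of pan_r_mid between 0.012 and 0.024 m)) and (angle between the z axis of flask6 and the z axis of pan_l_mid, either way round below 0.12 rad or angle between the y axis of flask6 and the z axis of pan_l_mid, either way round below 0.12 rad) and ((horizontal distance between half1 and pan_l_mid below 0.1 m and z of half1 in the frame of pan_l_mid between 0.012 and 0.024 m) or (horizontal distance between half1 and pan_r_mid below 0.1 m and z of half1 in the frame of pan_r_mid between 0.012 and 0.024 m)) and (angle between the z axis of half1 and the z axis of pan_l_mid, either way round below 0.12 rad or angle between the y axis of half1 and the z axis of pan_l_mid, either way round below 0.12 rad) and ((horizontal distance between half2 and pan_l_mid below 0.1 m and z of half2 in the frame of pan_l_mid between 0.012 and 0.024 m) or (horizontal distance between half2 and pan_r_mid below 0.1 m and z of half2 in the frame of pan_r_mid between 0.012 and 0.024 m)) and (angle between the z axis of half2 and the z axis of pan_l_mid, either way round below 0.12 rad or angle between the y axis of half2 and the z axis of pan_l_mid, either way round below 0.12 rad) and value of joint pan_l between -0.004 and 0.004 m and value of joint plate above 0.28 rad), for 0.3 s.
At the end, for the whole second after the job is handed in: Every flask present lies on a broad or narrow side (within 0.12 rad) at the bottom of a pocket of either pan (centre 12 to 24 mm above the pan floor); both pans within 4 mm of level and at rest; the record plate has been pressed level after that and has sprung back (under 0.05 rad) (all of step 1); the robot touches nothing.
It fails at once if the tuberack is moved more than 4 cm or tipped (distance of tuberack from where it was at the start of the episode above 0.04 m or angle between tuberack's own z axis and vertical above 0.5 rad).
It fails at once if the reagent is moved more than 4 cm or tipped (distance of reagent from where it was at the start of the episode above 0.04 m or angle between reagent's own z axis and vertical above 0.5 rad).
It fails at once if the tipbox is moved more than 4 cm or tipped (distance of tipbox from where it was at the start of the episode above 0.04 m or angle between tipbox's own z axis and vertical above 0.5 rad).
Of flask5, flask6 only 1 to 2 are there at a start; the rules pass over those that are not, and their reading is None.
At some moment in a run one of flask5, flask6, half1, half2 may be knocked a few centimetres aside while the robot is not near it.
It also fails if it takes over 208 s, if anything falls off the work surface, if the arm or the gripper's body presses on something with over 40 N, if the wrist force passes 120 N, or if a joint passes its speed limit or range.

## Working session

There is one attempt and no reset: what is moved stays moved. The work goes in short steps, Python scripts to look and compute and a tool call to move; the robot and the scene stay as the last step left them, time stands still between calls to the robot, and variables do not carry over. Pictures are saved under pics/ and viewed, at most 14 in all, crops included, and the job is handed in when it is done.

Besides the shell and the picture viewer there is one more tool, called by a JSON object that holds its "fn" and its "kwargs". servo_tool: Moves the arm, as the interface text tells. Its arguments: {"type":"object","properties":{"motion":{"type":"array","items":{"type":"array","items":{"type":"number"}}},"squeeze":{"type":"number"}},"required":["motion"]}

```bash
mkdir -p pics; cat > h.py <<'E'
import numpy as np, cv2
from station import ctrl
def cam(n):
    c=ctrl.camera(n); return c
def save(c,f,crop=None,s=1.0):
    im=c["image"][:,:,::-1]
    if crop: im=im[crop[1]:crop[3],crop[0]:crop[2]]
    cv2.imwrite("pics/"+f,cv2.resize(im,None,fx=s,fy=s,interpolation=cv2.INTER_CUBIC))
def ray(c,px,z):
    M=np.linalg.inv(c["camera_from_world"]); px=np.atleast_2d(px).astype(float)
    d=np.stack([(px[:,0]-c["cx"])/c["fx"],-(px[:,1]-c["cy"])/c["fy"],-np.ones(len(px))],1)@M[:3,:3].T
    o=M[:3,3]; return o+d*((z-o[2])/d[:,2])[:,None]
def proj(c,P):
    P=np.atleast_2d(P); q=P@c["camera_from_world"][:3,:3].T+c["camera_from_world"][:3,3]
    return np.stack([c["cx"]+c["fx"]*q[:,0]/-q[:,2],c["cy"]+c["fy"]*q[:,1]/q[:,2]],1)
E
python3 - <<'E'
from h import *
t=cam("top"); s=cam("scene")
for n,c in(("top",t),("scene",s)):
    print(n,{k:np.round(v,4).tolist() for k,v in c.items() if k!="image"}); save(c,n+"0.png",None,1.5)
o=ctrl.get_obs();print(o)
E
```

```text
top {'fx': 461.0847, 'fy': 461.0847, 'cx': 250.5856, 'cy': 196.61, 'camera_from_world': [[-0.0008, -0.9999, -0.0129, -0.0293], [0.9954, -0.0021, 0.0963, -0.6247], [-0.0963, -0.0128, 0.9953, -1.3896], [0.0, 0.0, 0.0, 1.0]]}
scene {'fx': 491.6732, 'fy': 491.6732, 'cx': 252.9297, 'cy': 192.3648, 'camera_from_world': [[-0.596, 0.8027, 0.0207, 0.3939], [-0.5081, -0.3969, 0.7644, 0.2377], [0.6218, 0.4451, 0.6444, -1.6135], [0.0, 0.0, 0.0, 1.0]]}
{'time_s': 0.1, 'qpos': array([-1.28659941e+00,  3.00391648e-01,  1.52149357e+00,  1.43875902e-05,
        1.32070223e+00, -6.65434412e-02]), 'joint_vel': array([-4.20042415e-04, -1.46466929e-03, -5.26404858e-05,  8.88253834e-04,
        7.23679800e-04,  5.25082759e-04]), 'tau': array([ 2.19772287e-04, -5.32644296e+01, -3.53284335e+01,  7.08144461e-02,
        2.35041976e-02, -4.07188190e-05]), 'ee_pos': array([ 0.18899581, -0.51647837,  0.40416683]), 'eef_rot': array([-3.14060099e+00, -8.00537779e-05,  3.50736747e-01]), 'force': array([0.52347021, 0.42923878, 0.21746312]), 'moment': array([ 0.02320551,  0.01624792, -0.00190846]), 'grip_force': 0.0, 'grip_width': 0.09387196613280135}
```

View pics/top0.png

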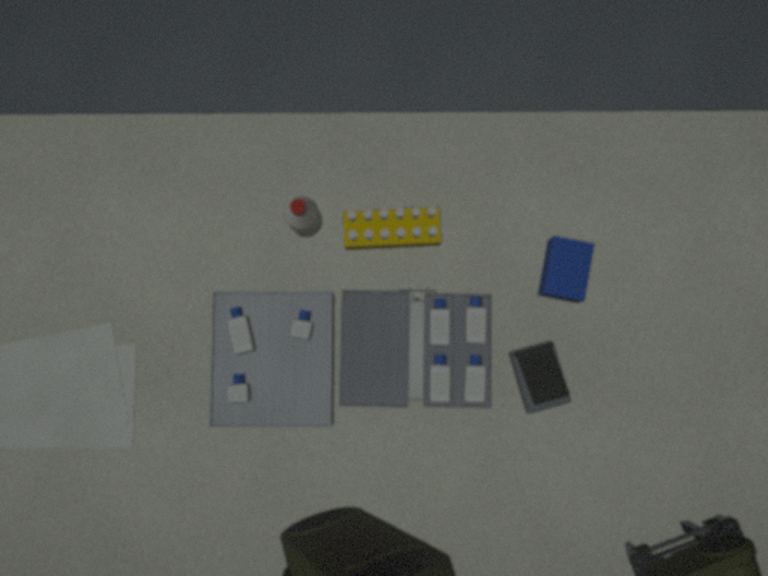

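View pics/scene0.png

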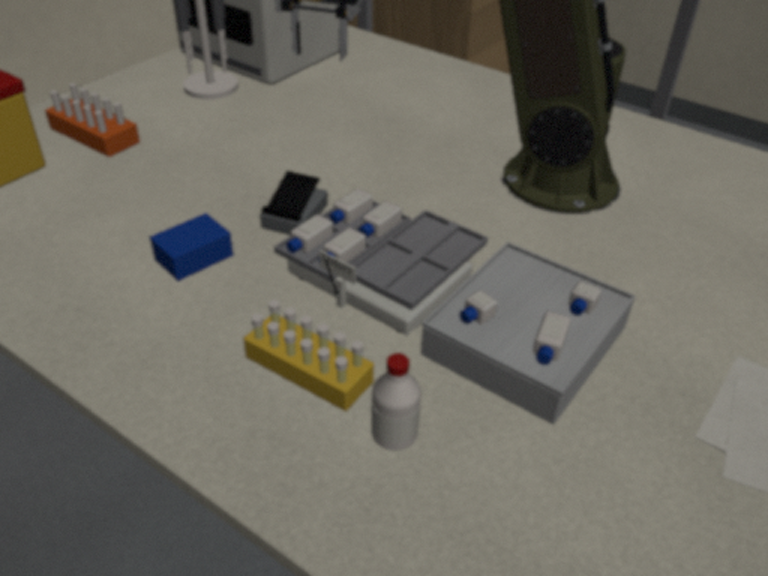

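The block holds one full-size flask (~160,222 px in 512-wide coordinates) and two halves (~159,259 and ~201,216). The left pan is empty and the right pan has four flasks. Target: two full-size flasks and both halves on the left, three full-size on the right.

```bash
cat >> h.py <<'E'
def rect(c,cnt,z):
    p=ray(c,cnt.reshape(-1,2),z)[:,:2]; r=cv2.minAreaRect((p*1000).astype(np.float32))
    ctr,(w,h),a=r
    if w<h: w,h,a=h,w,a+90
    a=(a+90)%180-90
    return np.round(ctr,1),round(w,1),round(h,1),round(a,1)
def flasks(c,roi,thr,z):
    im=cv2.GaussianBlur(c["image"],(3,3),0); hsv=cv2.cvtColor(im,cv2.COLOR_RGB2HSV)
    m=np.zeros(im.shape[:2],np.uint8); x0,y0,x1,y1=roi
    w=((hsv[...,2]>thr)&(im[...,0].astype(int)>im[...,2]-3)); b=(im[...,2].astype(int)-im[...,0]>45)
    out=[]
    for k,mm,zz in(("body",w,z),("cap",b,z-.005)):
        m[:]=0; m[y0:y1,x0:x1]=mm[y0:y1,x0:x1]
        for q in cv2.findContours(m,cv2.RETR_EXTERNAL,cv2.CHAIN_APPROX_NONE)[0]:
            if cv2.contourArea(q)>25: out.append((k,int(cv2.contourArea(q)),*rect(c,q,zz)))
    return out
E
python3 - <<'E'
from h import *
c=cam("top"); im=c["image"]
for p in[(160,222),(150,240),(250,240),(275,230),(293,217),(305,220),(100,100),(157,208),(360,250),(220,240)]: print(p,im[p[1],p[0]],end=' ')
print()
for z,roi in((.098,(143,198,220,282)),(.093,(283,195,328,270))):
    for o in flasks(c,roi,150,z): print(o)
hsv=cv2.cvtColor(im,cv2.COLOR_RGB2HSV)
g=(im.astype(int)@[1,1,1]//3)
for n,roi,z in(("panL",(222,188,274,276),.099),("panR",(280,190,332,276),.069),("plate",(338,225,385,278),.05)):
    m=np.zeros(g.shape,np.uint8);x0,y0,x1,y1=roi
    m[y0:y1,x0:x1]=((g<125)[y0:y1,x0:x1])
    m=cv2.morphologyEx(m,cv2.MORPH_CLOSE,np.ones((5,5)))
    q=max(cv2.findContours(m,0,cv2.CHAIN_APPROX_NONE)[0],key=cv2.contourArea); print(n,cv2.boundingRect(q),rect(c,q,z))
save(c,"t1.png",(130,180,390,285),3)
E
```

```text
(160, 222) [117 118 114] (150, 240) [ 95  99 101] (250, 240) [73 77 82] (275, 230) [112 113 112] (293, 217) [110 116 111] (305, 220) [78 81 84] (100, 100) [103 105  96] (157, 208) [38 53 95] (360, 250) [41 36 35] (220, 240) [86 92 93] 
panL (222, 188, 52, 88) (array([517.1, -21.7]), 252.5, 149.6, -0.1)
panR (280, 190, 52, 86) (array([ 514.6, -194.1]), 252.4, 152.4, -0.4)
plate (338, 225, 47, 53) (array([ 458.9, -361. ]), 157.1, 137.9, -1.1)
```

View pics/t1.png

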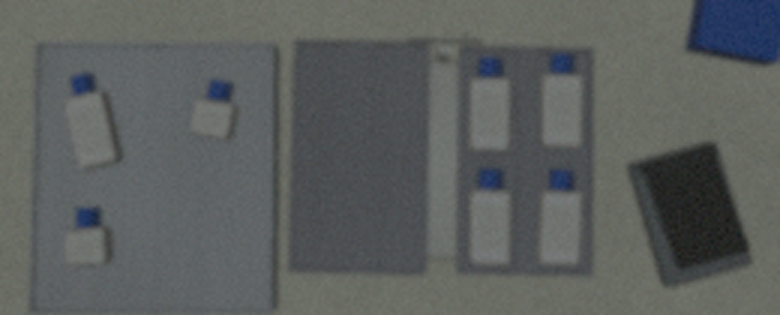

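```bash
cat > m.py <<'E'
from h import *
def pans(c):
    g=cv2.GaussianBlur(c["image"],(3,3),0).astype(int).sum(2)/3
    for n,roi,z,f in(("panL",(224,190,276,276),.099,lambda g:g<90),("panR",(278,192,332,276),.069,lambda g:g<90),("plate",(338,225,385,278),.06,lambda g:g<60)):
        m=np.zeros(g.shape,np.uint8);x0,y0,x1,y1=roi
        m[y0:y1,x0:x1]=f(g)[y0:y1,x0:x1]
        m=cv2.morphologyEx(m,cv2.MORPH_OPEN,np.ones((3,3)))
        q=np.vstack([q for q in cv2.findContours(m,0,cv2.CHAIN_APPROX_NONE)[0] if cv2.contourArea(q)>15]); print(n,cv2.boundingRect(q),rect(c,cv2.convexHull(q),z))
E
sed -i 's/b=(im\[...,2\].astype(int)-im\[...,0\]>45)/b=(im[...,2].astype(int)-im[...,0]>28)/; s/>im\[...,2\]-3/>im[...,2].astype(int)-6/' h.py
python3 - <<'E'
from m import *
c=cam("top")
for z,t,roi in((.098,106,(143,198,220,282)),(.093,98,(284,195,328,270))):
    for o in flasks(c,roi,t,z): print(*o)
pans(c)
E
```

```text
body 95 [428.5 239.6] 35.2 27.0 -83.7
body 92 [552.6 118. ] 33.4 28.0 78.7
body 223 [541.9 236.7] 65.3 33.9 13.5
cap 28 [456.9 239.1] 17.5 17.5 -89.0
cap 25 [580.8 111.8] 17.7 14.7 89.9
body 257 [ 446.6 -221.3] 68.0 36.1 -3.8
body 272 [ 446.7 -154. ] 66.4 34.9 -0.5
body 248 [ 556.9 -155. ] 67.3 35.1 -0.5
body 257 [ 559.7 -225.1] 67.2 35.1 -0.9
cap 28 [ 492.8 -221.9] 17.7 14.5 89.9
cap 31 [ 494.3 -154.8] 17.5 17.5 -0.5
cap 27 [ 604.3 -155.8] 17.7 14.8 89.9
cap 26 [ 607.1 -226.4] 17.7 14.8 89.9
panL (226, 193, 48, 79) (array([516.5, -27.7]), 226.5, 133.8, -1.1)
panR (282, 193, 46, 79) (array([ 515.2, -190.9]), 230.7, 132.6, -1.0)
plate (343, 229, 36, 41) (array([ 464. , -357.1]), 115.0, 78.5, 17.1)
```

{"fn": "servo_tool", "kwargs": {"motion": [[0.43,5,5,0,-10],[0.43,10,10,0,-20.8],[0.43,15,17,0,-20.8],[0.43,20,24,0,-20.8],[0.43,24,31,0,-20.8],[0.43,25.8,36.2,0,-20.8],[0.43,25.8,36.2,0,-20.8],[0.43,25.8,36.2,-5,-20.8],[0.43,25.8,36.2,-9,-20.8],[0.43,25.8,36.2,-9,-20.8],[0.43,25.8,36.2,-9,-20.8],[0.43,25.8,36.2,-9,-20.8]], "squeeze": 15}}

```text
time_s: 1.7
ee_pos: [0.4472, -0.1549, 0.3163]
eef_rot: [3.141, -0.002, -0.013]
force: [1.6, -0.7, -0.1]
grip_width: 0.0533
grip_force: 0.0
```

```bash
python3 - <<'E'
from m import *
o=ctrl.get_obs(); print(o["ee_pos"],o["eef_rot"],o["grip_width"],o["time_s"])
w=cam("wrist"); print(np.round(w["hand_eye"],3).tolist()); save(w,"w1.png")
E
```

```text
[ 0.44717644 -0.15485901  0.31629163] [ 3.14059308e+00 -2.44671018e-03 -1.27650311e-02] 0.05333665630240392 1.7
[[0.001, 0.973, 0.231, 0.067], [1.0, -0.001, 0.0, -0.002], [0.0, 0.231, -0.973, 0.02], [0.0, 0.0, 0.0, 1.0]]
```

View pics/w1.png

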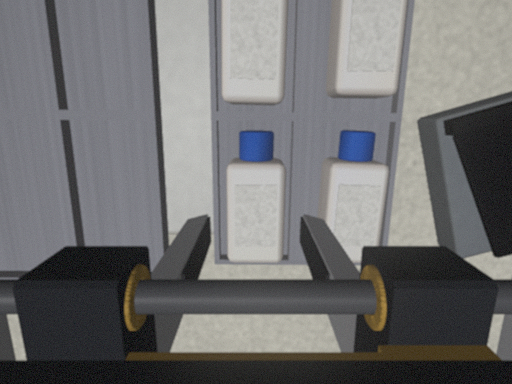

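Fingers (tips at ~210 and ~300 px) straddle the near-inner flask (centre ~256 px). Descending.

{"fn": "servo_tool", "kwargs": {"motion": [[0.43,0,0,-2,0],[0.43,0,0,-3.5,0],[0.43,0,0,-4.3,0],[0.43,0,0,-4.3,0],[0.43,0,0,-4.3,0],[0.7,0,0,-4.3,0],[0.7,0,0,-4.3,0],[0.7,0,0,-4.3,0],[0.7,0,0,-4.3,0],[0.7,0,0,-3,0],[0.7,0,0,0,0],[0.7,0,0,5,0],[0.7,0,0,6,0],[0.7,0,0,6,0],[0.7,0,0,6,0]], "squeeze": 15}}

```text
time_s: 3.62
ee_pos: [0.4468, -0.1544, 0.3734]
eef_rot: [-3.141, 0.002, -0.012]
force: [-0.5, 1.0, -1.7]
grip_width: 0.0401
grip_force: 15.0
```

{"fn": "servo_tool", "kwargs": {"motion": [[0.7,0,4,0,0],[0.7,0.4,9.1,0,0],[0.7,0.4,9.1,0,0],[0.7,0.4,9.1,-3,0],[0.7,0.4,9.1,-5,0],[0.7,0.4,9.1,-6,0],[0.7,0.4,9.1,-6.8,0],[0.7,0.4,9.1,-6.8,0],[0.7,0.4,9.1,-6.8,0],[0.43,0.4,9.1,-6.8,0],[0.43,0.4,9.1,-6.8,0],[0.43,0.4,9.1,-6.8,0],[0.43,0.4,9.1,-6.8,0],[0.43,0.4,9.1,-4,0],[0.43,0.4,9.1,0,0],[0.43,0.4,9.1,6,0],[0.43,0.4,9.1,6,0],[0.43,0.4,9.1,6,0]]}}

```text
time_s: 5.88
ee_pos: [0.4509, -0.0635, 0.4339]
eef_rot: [-3.141, 0.001, -0.012]
force: [-0.3, -0.5, 0.5]
grip_width: 0.0534
grip_force: 0.0
```

```bash
python3 - <<'E'
from m import *
o=ctrl.get_obs(); print(o["ee_pos"],o["eef_rot"],o["grip_width"],o["time_s"])
w=cam("wrist"); save(w,"w2.png")
t=cam("top")
for z,th,roi in((.098,106,(143,198,220,282)),):
    for o in flasks(t,roi,th,z): print(*o)
E
```

```text
[ 0.45085565 -0.06345909  0.43387106] [-3.14145964e+00  8.39222916e-04 -1.22206427e-02] 0.053426887640126354 5.875
body 119 [428.2 241.7] 38.1 28.7 90.0
body 111 [552.1 118.4] 36.7 31.0 77.4
body 258 [541.9 238.1] 69.0 38.0 13.5
cap 29 [456.9 239.1] 17.5 17.5 -89.0
cap 25 [580.8 111.8] 17.7 14.7 89.9
```

View pics/w2.png

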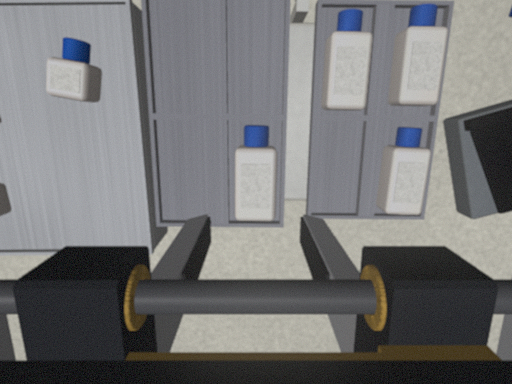

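Flask sits flat in the left near-inner pocket. Next is the full-size flask on the block.

{"fn": "servo_tool", "kwargs": {"motion": [[0.3,2,6,0,5],[0.3,4,12,0,14.2],[0.3,6,18,0,14.2],[0.3,8,24,0,14.2],[0.3,9.1,30.1,0,14.2],[0.3,9.1,30.1,-5,14.2],[0.3,9.1,30.1,-10,14.2],[0.3,9.1,30.1,-12,14.2],[0.3,9.1,30.1,-14,14.2],[0.3,9.1,30.1,-15.6,14.2],[0.3,9.1,30.1,-15.6,14.2],[0.3,9.1,30.1,-15.6,14.2],[0.7,9.1,30.1,-15.6,14.2],[0.7,9.1,30.1,-15.6,14.2],[0.7,9.1,30.1,-15.6,14.2],[0.7,9.1,30.1,-15.6,14.2],[0.7,9.1,30.1,-13,14.2],[0.7,9.1,30.1,-7,14.2],[0.7,9.1,30.1,-5,14.2],[0.7,9.1,30.1,-5,14.2]]}}

```text
time_s: 8.48
ee_pos: [0.5419, 0.2375, 0.3857]
eef_rot: [-3.141, -0.002, 0.236]
force: [-0.1, -1.3, -2.0]
grip_width: 0.0403
grip_force: 15.0
```

{"fn": "servo_tool", "kwargs": {"motion": [[0.7,0.5,-6,2,-5],[0.7,1,-12,2,-14.2],[0.7,1.5,-18,2,-14.2],[0.7,2,-24,2,-14.2],[0.7,2,-30.2,0,-14.2],[0.7,2,-30.2,0,-14.2],[0.7,2,-30.2,-4,-14.2],[0.7,2,-30.2,-6,-14.2],[0.7,2,-30.2,-7,-14.2],[0.7,2,-30.2,-8,-14.2],[0.7,2,-30.2,-8,-14.2],[0.7,2,-30.2,-8,-14.2],[0.43,2,-30.2,-8,-14.2],[0.43,2,-30.2,-8,-14.2],[0.43,2,-30.2,-8,-14.2],[0.43,2,-30.2,-8,-14.2],[0.43,2,-30.2,-5,-14.2],[0.43,2,-30.2,0,-14.2],[0.43,-4,-30.2,5,-14.2],[0.43,-9,-30.2,5,-14.2]]}}

```text
time_s: 10.98
ee_pos: [0.4512, -0.0644, 0.4366]
eef_rot: [3.141, -0.003, -0.012]
force: [-0.2, -0.5, -0.1]
grip_width: 0.0539
grip_force: 0.0
```

```bash
python3 - <<'E'
from m import *
o=ctrl.get_obs(); print(o["ee_pos"],o["eef_rot"],o["grip_width"],o["time_s"])
w=cam("wrist"); save(w,"w3.png")
t=cam("top")
for z,th,roi in((.098,106,(143,198,220,282)),):
    for o in flasks(t,roi,th,z): print(*o)
E
```

```text
[ 0.45119551 -0.06444928  0.43661231] [ 3.14085744 -0.0034501  -0.0119435 ] 0.05391219048704521 10.975
body 118 [428.2 240.4] 35.3 28.7 90.0
body 113 [552.2 119.1] 37.0 31.8 75.9
cap 30 [456.9 239.1] 17.5 17.5 -89.0
cap 26 [580.8 111.8] 17.7 14.7 89.9
```

View pics/w3.png

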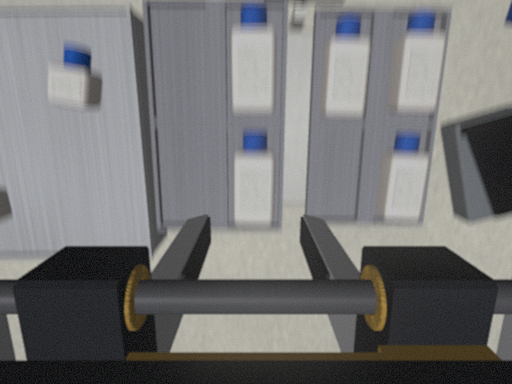

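{"fn": "servo_tool", "kwargs": {"motion": [[0.3,3,6,0,-5],[0.3,7,12,0,-12.6],[0.3,10.1,18.3,0,-12.6],[0.3,10.1,18.3,-5,-12.6],[0.3,10.1,18.3,-10,-12.6],[0.3,10.1,18.3,-12,-12.6],[0.3,10.1,18.3,-14,-12.6],[0.3,10.1,18.3,-15.9,-12.6],[0.3,10.1,18.3,-15.9,-12.6],[0.3,10.1,18.3,-15.9,-12.6],[0.7,10.1,18.3,-15.9,-12.6],[0.7,10.1,18.3,-15.9,-12.6],[0.7,10.1,18.3,-15.9,-12.6],[0.7,10.1,18.3,-15.9,-12.6],[0.7,10.1,18.3,-13,-12.6],[0.7,10.1,18.3,-7,-12.6],[0.7,10.1,18.3,-5,-12.6],[0.7,10.1,18.3,-5,-12.6]]}}

```text
time_s: 13.32
ee_pos: [0.5532, 0.1185, 0.3857]
eef_rot: [-3.141, -0.002, -0.232]
force: [0.2, 0.3, -1.0]
grip_width: 0.0399
grip_force: 15.0
```

{"fn": "servo_tool", "kwargs": {"motion": [[0.7,0.5,-4,1,6],[0.7,1,-8,1,12.6],[0.7,1,-11.1,0,12.6],[0.7,1,-11.1,0,12.6],[0.7,1,-11.1,-4,12.6],[0.7,1,-11.1,-6,12.6],[0.7,1,-11.1,-7,12.6],[0.7,1,-11.1,-8.2,12.6],[0.7,1,-11.1,-8.2,12.6],[0.7,1,-11.1,-8.2,12.6],[0.43,1,-11.1,-8.2,12.6],[0.43,1,-11.1,-8.2,12.6],[0.43,1,-11.1,-8.2,12.6],[0.43,1,-11.1,-8.2,12.6],[0.43,1,-11.1,-5,12.6],[0.43,1,-11.1,0,12.6],[0.43,-4,-11.1,5,12.6],[0.43,-10,-11.1,5,12.6],[0.43,-10,-11.1,5,12.6]]}}

```text
time_s: 15.7
ee_pos: [0.4505, 0.0076, 0.4356]
eef_rot: [3.142, -0.002, -0.012]
force: [0.6, -0.6, 0.3]
grip_width: 0.0536
grip_force: 0.0
```

```bash
python3 - <<'E'
from m import *
o=ctrl.get_obs(); print(o["ee_pos"],o["eef_rot"],o["grip_width"],o["time_s"])
w=cam("wrist"); save(w,"w4.png")
t=cam("top")
for z,th,roi in((.098,106,(143,198,220,282)),):
    for o in flasks(t,roi,th,z): print(*o)
E
```

```text
[0.45054714 0.00763557 0.43555528] [ 3.14154082e+00 -1.54402753e-03 -1.22282343e-02] 0.05358083746808482 15.7
body 116 [428.2 240.4] 35.4 28.7 90.0
cap 28 [456.9 239. ] 17.6 17.4 90.0
```

View pics/w4.png

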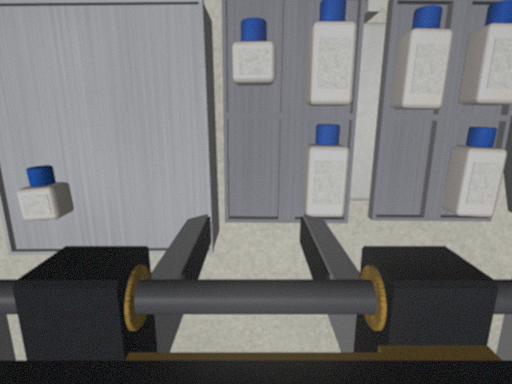

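Half-flask lies in the left far-outer pocket. Now the last half.

{"fn": "servo_tool", "kwargs": {"motion": [[0.3,-1,6,0,-2],[0.3,-2,12,0,-2],[0.3,-2.2,18,0,-2],[0.3,-2.2,23.3,0,-2],[0.3,-2.2,23.3,-5,-2],[0.3,-2.2,23.3,-10,-2],[0.3,-2.2,23.3,-12,-2],[0.3,-2.2,23.3,-14,-2],[0.3,-2.2,23.3,-15.8,-2],[0.3,-2.2,23.3,-15.8,-2],[0.3,-2.2,23.3,-15.8,-2],[0.7,-2.2,23.3,-15.8,-2],[0.7,-2.2,23.3,-15.8,-2],[0.7,-2.2,23.3,-15.8,-2],[0.7,-2.2,23.3,-15.8,-2],[0.7,-2.2,23.3,-13,-2],[0.7,-2.2,23.3,-7,-2],[0.7,-2.2,23.3,-5,-2],[0.7,-2.2,23.3,-5,-2]]}}

```text
time_s: 18.18
ee_pos: [0.4312, 0.2405, 0.3856]
eef_rot: [-3.14, -0.002, -0.047]
force: [0.2, -0.8, -0.9]
grip_width: 0.0405
grip_force: 14.7
```

{"fn": "servo_tool", "kwargs": {"motion": [[0.7,0.5,-6,1,2],[0.7,1,-12,1,2],[0.7,2,-18,0,2],[0.7,2,-23.1,0,2],[0.7,2,-23.1,0,2],[0.7,2,-23.1,-4,2],[0.7,2,-23.1,-6,2],[0.7,2,-23.1,-8,2],[0.7,2,-23.1,-8.8,2],[0.7,2,-23.1,-8.8,2],[0.7,2,-23.1,-8.8,2],[0.43,2,-23.1,-8.8,2],[0.43,2,-23.1,-8.8,2],[0.43,2,-23.1,-8.8,2],[0.43,2,-23.1,-8.8,2],[0.43,2,-23.1,-5,2],[0.43,2,-23.1,0,2],[0.43,2,-23.1,6,2],[0.43,-1,-28,6,2],[0.43,-3,-32,6,2]]}}

```text
time_s: 20.68
ee_pos: [0.4002, -0.0803, 0.4451]
eef_rot: [3.141, -0.001, -0.011]
force: [0.3, -0.9, -0.4]
grip_width: 0.0539
grip_force: 0.0
```

```bash
python3 - <<'E'
from m import *
o=ctrl.get_obs(); print(o["ee_pos"],o["eef_rot"],o["grip_width"],o["time_s"])
w=cam("wrist"); save(w,"w5.png",(0,0,512,300),1)
s=cam("scene"); save(s,"s5.png",(160,90,430,290),2.8)
t=cam("top")
for o in flasks(t,(143,198,220,282),106,.098): print(*o)
E
```

```text
[ 0.40018326 -0.08033916  0.44514022] [ 3.14112896e+00 -1.19131968e-03 -1.12896927e-02] 0.05387637761351052 20.675
```

View pics/w5.png

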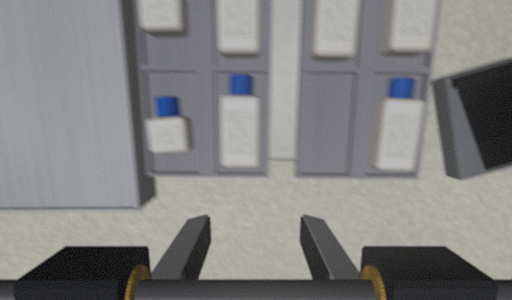

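View pics/s5.png

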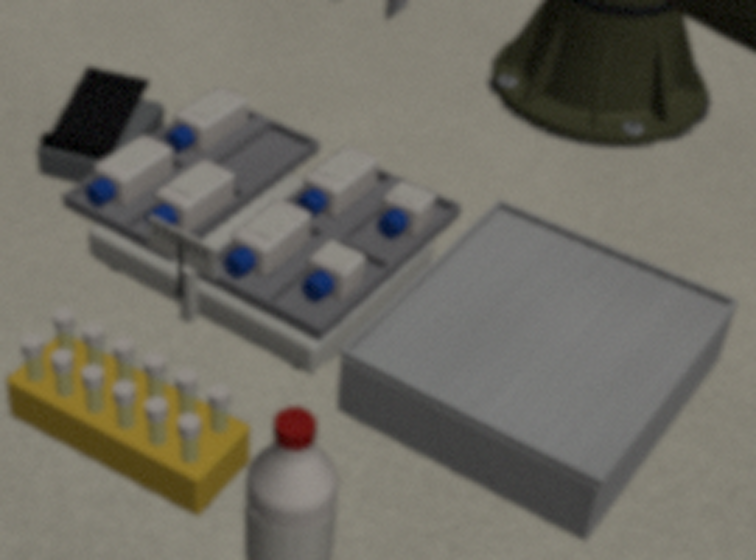

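```bash
python3 - <<'E'
from m import *
t=cam("top"); g=cv2.GaussianBlur(t["image"],(3,3),0).astype(int).sum(2)/3
m=np.zeros(g.shape,np.uint8); m[225:278,338:385]=(g<64)[225:278,338:385]
q=max(cv2.findContours(m,0,1)[0],key=cv2.contourArea)
b=cv2.boxPoints(cv2.minAreaRect(q)); b=b[np.argsort(b[:,1])]; print(b)
h=ray(t,b[:2],.044)[:,:2].mean(0); f=ray(t,b[2:],.075)[:,:2].mean(0)
d=h-f; print(h,f,np.linalg.norm(d),np.degrees(np.arctan2(d[1],d[0])),"press",h-d*.83, ctrl.get_obs()["ee_pos"])
E
```

```text
[[367.10458 226.22433]
 [340.01974 234.96136]
 [379.3666  264.23657]
 [352.28177 272.9736 ]]
[ 0.51960942 -0.34106711] [ 0.40788748 -0.36789339] 0.11489752561115392 13.502045906381614 press [ 0.42688021 -0.36333292] [ 0.40118984 -0.07974456  0.44477513]
```

{"fn": "servo_tool", "kwargs": {"motion": [[1,0.5,-6,0,7],[1,1,-12,0,15.7],[1,2,-18,0,15.7],[1,3,-24,0,15.7],[1,3,-28.3,0,15.7],[1,3,-28.3,-5,15.7],[1,3,-28.3,-5,15.7],[1,3,-28.3,-5,15.7],[1,3,-28.3,-5,15.7]]}}

```text
time_s: 22.0
ee_pos: [0.4318, -0.362, 0.3966]
eef_rot: [3.139, -0.001, 0.263]
force: [-0.6, 0.6, -0.5]
grip_width: 0.0006
grip_force: 0.0
```

```bash
python3 - <<'E'
from m import *
o=ctrl.get_obs(); print(o["ee_pos"],o["eef_rot"],o["grip_width"],o["time_s"])
w=cam("wrist"); save(w,"w6.png")
t=cam("top"); save(t,"t6.png",(140,180,400,290),3)
print(proj(t,[[.431,-.363,.07]]))
E
```

```text
[ 0.43175463 -0.3619692   0.3965929 ] [ 3.13920021e+00 -1.46270339e-03  2.62769788e-01] 0.0006185971512259461 22.0
[[363.56676249 260.56628551]]
```

View pics/w6.png

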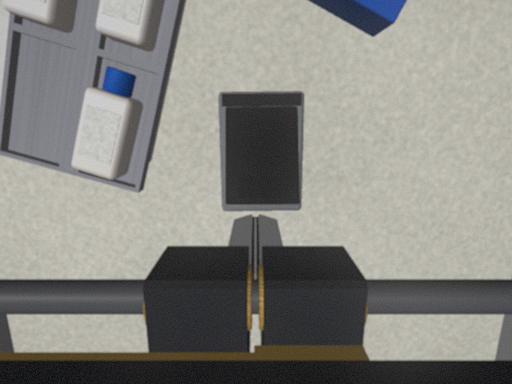

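View pics/t6.png

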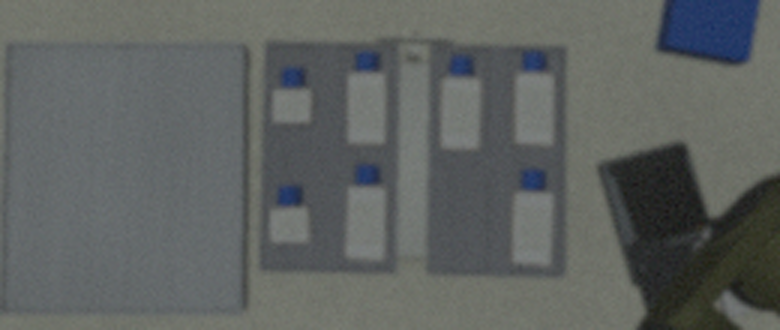

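```bash
python3 - <<'E'
from m import *
from scipy.spatial.transform import Rotation as R
w=cam("wrist"); o=ctrl.get_obs(); T=np.eye(4); T[:3,:3]=R.from_euler("xyz",o["eef_rot"]).as_matrix(); T[:3,3]=o["ee_pos"]
c=dict(w); c["camera_from_world"]=np.linalg.inv(T@w["hand_eye"])
print("free",ray(c,[[224,205],[300,205],[262,205]],.076),"hinge",ray(c,[[262,107]],.044),ray(c,[[262,93]],.044))
print("press px guess",proj(c,[[.431,-.363,.07]]))
E
```

```text
free [[ 0.40534147 -0.3365826   0.076     ]
 [ 0.42479465 -0.40896524  0.076     ]
 [ 0.41506681 -0.37276926  0.076     ]] hinge [[ 0.50620083 -0.34849999  0.044     ]] [[ 0.51934307 -0.34489173  0.044     ]]
press px guess [[256.61669391 185.9370413 ]]
```

{"fn": "servo_tool", "kwargs": {"motion": [[1,0,-0.7,-5,0],[1,0,-0.7,-10,0],[1,0,-0.7,-12,0],[1,0,-0.7,-13,0],[1,0,-0.7,-13.5,0],[1,0,-0.7,-14,0],[1,0,-0.7,-14.5,0],[1,0,-0.7,-15,0],[1,0,-0.7,-15.2,0],[1,0,-0.7,-15.2,0]]}}

```text
time_s: 23.4
ee_pos: [0.4311, -0.3698, 0.2434]
eef_rot: [3.14, 0.0, 0.262]
force: [-5.0, -0.6, 8.3]
grip_width: 0.0005
grip_force: 4.0
```

Nearly level; pressing slightly further until the stop is felt, holding, then releasing.

{"fn": "servo_tool", "kwargs": {"motion": [[1,0,0,-0.2,0],[1,0,0,-0.3,0],[1,0,0,-0.3,0],[1,0,0,-0.3,0]]}}

```text
time_s: 23.9
ee_pos: [0.4312, -0.3699, 0.2423]
eef_rot: [3.139, -0.0, 0.262]
force: [-13.8, 4.4, 30.0]
grip_width: 0.0005
grip_force: 14.8
```

{"fn": "servo_tool", "kwargs": {"motion": [[1,0,0,0,0],[1,0,0,0,0],[1,0,0,0,0],[1,0,0,0,0],[1,0,0,0,0],[1,0,0,0,0],[1,0,0,0,0],[1,0,0,1,0],[1,0,0,2,0],[1,0,0,3,0],[1,0,0,5,0],[1,0,0,10,0],[1,0,0,15,0],[1,-3,-5,18,0],[1,-5,-10,18,0],[1,-5,-10,18,0],[1,-5,-10,18,0],[1,-5,-10,18,0]]}}

```text
time_s: 26.15
ee_pos: [0.3819, -0.4686, 0.4195]
eef_rot: [-3.141, 0.0, 0.263]
force: [0.8, 0.8, -0.4]
grip_width: 0.0004
grip_force: 0.0
```

```bash
python3 - <<'E'
from m import *
print(ctrl.get_obs()["force"])
s=cam("scene"); save(s,"s7.png",(160,90,350,230),4)
E
```

```text
[ 0.77324479  0.76928115 -0.42512032]
```

View pics/s7.png

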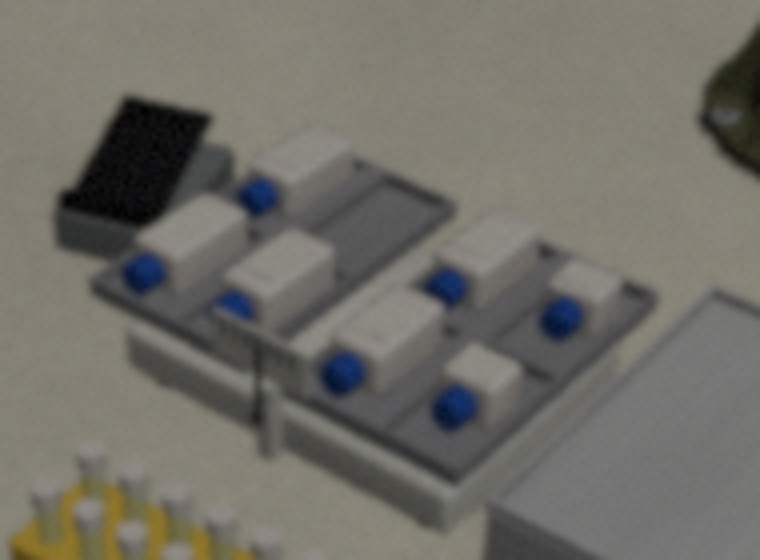

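```bash
python3 -c "
from station import ctrl
print(ctrl.hand_in())"
```

```text
the job is handed in; nothing more can be done
None
```

I handed the job in at about 26 s: all seven flasks present lie flat, one to a pocket (two full-size and both halves left, three full-size right). The pans look level in the last picture, and the plate was pressed flat for over a second and sprang back. The hand-in gave no verdict.

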